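Dial open the lustre strongbox

ROBOT

A 6-joint arm with a two-finger parallel gripper is mounted at the origin on the work surface. World frame = base frame: x ahead of the robot, y to its left, z up, the work surface at z = 0. Lengths are in mm, angles in rad, forces in N, time in s.
With the tool pointing down it reaches from about 275 to 1000 mm from the base axis. Payload 8.4 kg.
Tool frame: the origin (TCP) lies between the finger pads; the fingertips stand 22 mm ahead of it and the grasp point (between the pads) lies 3 mm ahead of it (r.nose_length is the z of the fingertips in the tool frame, in mm); z points along the fingers, y is the line along which they close (so a half turn about z gives the same grasp; the last joint's range is limited). The gripper opens to 85 mm and grips with 20 to 120 N. Pads are 22 mm wide; open, the fingers measure 114 mm over their backs; the gripper's body (76 mm by 85 mm) begins 54 mm behind the grasp point. The pads swing forward as they close: fully open they stand 13 mm farther back than shut.
Start: joints at [-1.239, 0.353, 1.633, -0, 1.155, -0.002], TCP at [204.771, -590.506, 253.281] pointing down, gripper open.
Joint ranges: [-2.63, 2.63], [-0.92, 2.1], [0.06, 2.66], [-1.3, 4.44], [0, 2.69], [-3.02, 3.02]. Speed limits (rad/s): [2.22, 2.22, 2.79, 3.14, 3.14, 3.14].

INTERFACE

Orientations are given as [roll, pitch, yaw] about the fixed x, y, z axes, in that order (R = Rz(yaw) Ry(pitch) Rx(roll)).
In Python, from rig import r, eyes, status, workorder gives the robot as it stands (r), with the cameras (eyes), the readings (status) and the job (workorder).
- The arm moves only by the shell command python3 steer.py 'ROWS' [FORCE]. ROWS is rows parted by semicolons, their numbers by spaces, 1 to 5 of them, each of 7 numbers: a rotation vector rx, ry, rz in rad, then dx, dy, dz in mm, then the opening from 0.0 (shut) to 1.0 (fully open); each row shifts and turns the commanded pose from where the row before left it, along the tool's axes as they then stand; what a row does not reach is not made up. A row lasts 1/12 s, in which the tool goes at most 41.7 mm and 0.125 rad, less where a joint would pass 70% of its speed; a pose out of reach is approached as far as the arm can. The fingers move at their own pace and stop on an object; FORCE is the grip in N (left out, the last holds). Time passes only in rows, so rows that do not move let the fingers close. It prints the time, the measured TCP pose, the force, the opening and the grip force at its end.
- status.sense(): the state, without advancing time (a new reading comes with each control period).
- eyes.grab_frame(name): name is "scene" or "top"; returns the picture (420x560x3 uint8, red, green, blue); there is no depth.
- eyes.camera_params(name): a dict with "fx", "fy", "cx", "cy" (pixels), "dist_coeffs" ([k1, k2, p1, p2, k3] as OpenCV has them; the pictures are not rectified), "rvec" (rotation vector, rad) and "tvec" (3), from world to camera coordinates, as OpenCV has them. Camera axes: x right, y down, z forward; pixel columns grow to the right and rows downward; lengths in mm; the calibration is good to about 2 mm. A picture is of the moment at which its call begins. camera_params takes no time and is no camera call.
- workorder.sign_off(): hands the job in; it is judged then, once.
The state is a dict: "clock": time; "qpos": joint angles; "qvel": joint speeds; "joint_efforts": joint torques, N m; "eef_pos": TCP position; "tcp_rot": TCP orientation; "contact_force": force on the tool from outside, world axes, zero at the start; "wrist_torque": the same for the moment, N m; "opening": opening from 0.0 (shut) to 1.0 (fully open); "grasp_force": force on a finger pad.
Only numpy, scipy, OpenCV 4.12 (cv2) and the standard library are available. Lean on these libraries where they do the work, as an engineer would, in place of code of your own. Each camera call takes 0.05 s, during which the arm holds its last target. There are 200 camera calls.

TASK

The grey steel strongbox on the decorating bench, where the gold lustre is kept, is locked. Turn its dial right (clockwise) to 35, then left to 4, then slowly right again until you feel it come up against its stop, and leave off there: do not wrench it. Then lift the lid by its handle to at least 60 degrees open, let go so that it stands open on its stay, and do not disturb the things on and beside the box.

Things in the scene. Friction and masses are not known exactly. Their poses are not given: they have to be found in the camera images.
- strongbox: grey steel box bolted to the bench, 260 (x) x 260 (y) x 130 mm high; origin at the centre of its underside, z up. Its front (-x, robot side) 100 mm is a closed, flat lock deck carrying the dial, the rear 160 mm is the well under the hinged lid. It does not move in a run.
- dial (a joint): dial turn, rad, growing as it turns right (clockwise from above); readable, with noise, while held. 40 divisions of 0.157 rad; at 0 the number 0 is at the index mark. Turning right makes the number fall: number = -value/0.157, modulo 40, so 35 is at 0.785 and 4 at -0.628. It starts at -0.60 to -0.10 (numbers 1 to 4), can turn from -2.6 to 2.6 and takes 0.05 to 0.15 N m.
- dial_index (a point): the index mark where the number is read: a short black bar on the aluminium ring, on the far side (+x of the box) of the dial. The numbers rise clockwise round the dial's face; white lines, one per number, longer every 5; 0 has the longest and thickest line, with a dot on either side.
- lock_case (a point): middle of the lock inside the front of the box. Two wheels follow the dial with 1.0 rad of lost motion each. 35 (met turning right) and 4 (met turning left) must each be met within 0.1 rad and not overrun; if overrun, turn left to -1.5 and start again. In the last turn right a spring draws the bolt and the dial stops hard, blocked both ways, at a value between -0.3 and 0.3 that varies.
- dial_grip (a point): on the dial's axis, 16 mm above the disc's face: the height to grip the knob; z up. The steel knob is round, 38 mm across, 28 mm tall, on a black disc 76 mm across. The disc's face is 140 mm and the knob's top 168 mm above the bench; the axis is upright, 80 mm in front (-x) of the box's origin. A grip of 20 to 30 N turns it without slipping.
- spindle: spindle and drive cam of the lock, inside the box, unseen, turning with the dial. At the stop the cam's rim, 28 mm in radius, bears on the bolt: over 18 N there, about 0.5 N m on the knob beyond what it takes to turn it, damages the lock. The stop is stiff: some 0.05 rad of driving on, with any grip, is too much.
- lid (a joint): lid angle, rad: 0 shut, grows as it opens upward and away from the robot, to 1.5. The hinge is stiff (friction stay, 0.6 N m), so the lid stays where it is left; lifting it by the handle takes about 9 N. It cannot move while the bolt is shut.
- lid_handle (a point): middle of the lid's steel bar handle: a 12 mm round bar, 90 mm long, parallel to the box's y axis, its centre 40 mm above the lid's underside (30 mm clear over the plate), 125 mm in front of the hinge and 85 mm behind the dial's axis. Turns with the lid; same axes as the box when shut.
- lid_hinge (a point): middle of the lid's hinge line, on the box's far top edge, 130 mm above the bench; the line is parallel to the box's y axis.
- lustre_bottle: small dark-capped bottle, 26 mm across and 55 mm tall, standing on the lock deck beside the dial, about 103 mm from its axis; origin at the centre of its base.
- slip_bulb_a: red rubber slip-trailer bulb, 66 mm across, 106 mm tall with its nozzle, beside the box; origin at the centre of its base.
- slip_bulb_b: yellow rubber slip-trailer bulb, 66 mm across, 106 mm tall, beside the box; origin at the centre of its base.
- brush: wooden brush, 190 mm long, lying beside the box; origin under its middle.
- egg_stand: turned wooden egg on a foot, 52 mm across, 88 mm tall, beside the box; origin at the centre of its base.

How it is judged:
By the outcome, as a careful person would: the job done as asked, in the order asked, and still so for the second after the job is handed in, with the robot touching nothing.
It also fails if it takes over 72 s, if anything falls off the work surface, if the arm or the gripper's body presses on something with over 40 N, if the wrist force passes 120 N, or if a joint passes its speed limit or range.

## Working session

There is one attempt and no reset: what is moved stays moved. The work goes in short steps, Python scripts to look and compute and a shell command to move; the robot and the scene stay as the last step left them, time stands still between calls to the robot, and variables do not carry over. Pictures are saved under pics/ and viewed, at most 10 in all, crops included, and the job is handed in when it is done.

```bash
ls; mkdir -p pics
python3 - <<'E'
from rig import r, eyes, status, workorder
import cv2
s=status.sense();print(s)
for n in("scene","top"):
    cv2.imwrite(f"pics/{n}0.png",eyes.grab_frame(n)[:,:,::-1]);print(n,eyes.camera_params(n))
E
```

```text
pics
rig.py
steer.py
{'clock': 0.0, 'qpos': array([-1.23941855e+00,  3.53670678e-01,  1.63414072e+00, -1.50451717e-05,
        1.15515669e+00, -2.40040538e-03]), 'qvel': array([-1.65773716e-03,  9.64148312e-04, -2.43321136e-05,  1.22696085e-03,
       -8.22002184e-06, -5.28624251e-04]), 'joint_efforts': array([ 6.05449641e-04, -6.05254698e+01, -3.42070627e+01,  1.28691804e-04,
        9.42235318e-03,  4.13501937e-05]), 'eef_pos': array([ 204.61298711, -590.0958821 ,  252.54475481]), 'tcp_rot': array([-3.14021719e+00,  1.04541981e-05,  3.33784277e-01]), 'contact_force': array([-1.06973738,  0.23596124,  0.49455729]), 'wrist_torque': array([-0.01183457,  0.02694042, -0.02756172]), 'grasp_force': 0.0, 'opening': 1.0022631483558744}
scene {'fx': 509.5325637414316, 'fy': 509.5325637414316, 'cx': 273.54196845530475, 'cy': 211.0599975216859, 'dist_coeffs': array([0.004911, 0.      , 0.      , 0.      , 0.      ]), 'rvec': array([ 1.57469654,  2.14565498, -0.71509082]), 'tvec': array([ 104.07354601, -335.47338038, 1464.25551952])}
top {'fx': 507.9658784790538, 'fy': 507.9658784790538, 'cx': 274.46514980283433, 'cy': 207.73406267776917, 'dist_coeffs': array([-0.1737037,  0.       ,  0.       ,  0.       ,  0.       ]), 'rvec': array([ 2.12480908, -2.16350263,  0.14258071]), 'tvec': array([  45.72617126,  523.13967373, 1098.99389991])}
```

View pics/scene0.png

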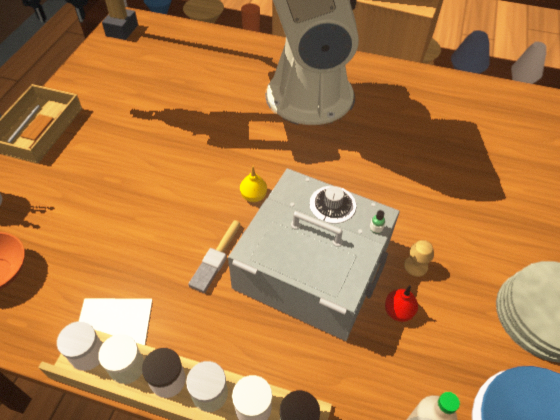

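View pics/top0.png

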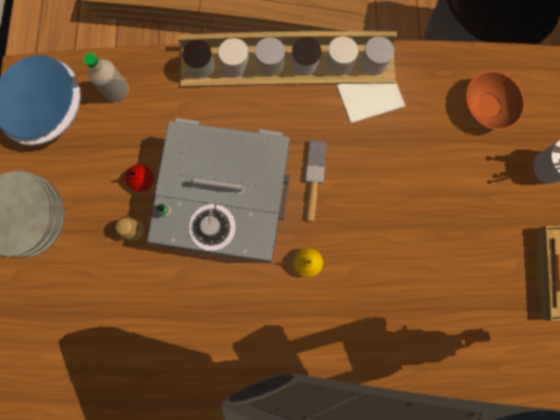

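The scene view shows the strongbox at about (315,250), with the dial at (333,203), handle (317,230) and bottle (378,222). In the top view the dial is at (212,227), handle (218,186), bottle (162,210), red bulb (139,178), egg (128,228), yellow bulb (308,263) and brush (314,180). Next I'll measure these.

```bash
cat > h.py <<'E'
import numpy as np, cv2
from rig import r, eyes, status, workorder
P={n:eyes.camera_params(n) for n in("scene","top")}
def KD(n):
    p=P[n];return np.array([[p["fx"],0,p["cx"]],[0,p["fy"],p["cy"]],[0,0,1.]]),np.array(p["dist_coeffs"])
def ray(n,uv):
    K,D=KD(n);x=cv2.undistortPoints(np.array([[uv]],float),K,D)[0,0]
    R=cv2.Rodrigues(P[n]["rvec"])[0];return -R.T@P[n]["tvec"],R.T@np.r_[x,1]
def plane(n,uv,z):
    o,d=ray(n,uv);return o+d*(z-o[2])/d[2]
def tri(us,ut):
    (o,d),(p,e)=ray("scene",us),ray("top",ut)
    d=d/np.linalg.norm(d);e=e/np.linalg.norm(e)
    s,t=np.linalg.lstsq(np.c_[d,-e],p-o,rcond=None)[0]
    a,b=o+s*d,p+t*e;return (a+b)/2,np.linalg.norm(a-b)
def proj(n,X):
    K,D=KD(n);return cv2.projectPoints(np.array([X],float),P[n]["rvec"],P[n]["tvec"],K,D)[0][0,0]
E
python3 - <<'E'
import cv2,numpy as np
from h import *
t=cv2.imread("pics/top0.png");s=cv2.imread("pics/scene0.png")
print(tri((333,203),(212,227)),tri((317,230),(218,186)))
a=cv2.resize(t[115:265,140:295],(400,387),interpolation=cv2.INTER_CUBIC)
a=cv2.resize(t[170:260,145:245],(400,360),interpolation=cv2.INTER_CUBIC)
b=cv2.resize(s[175:265,285:385],(400,360),interpolation=cv2.INTER_CUBIC)
cv2.imwrite("pics/c1.png",np.hstack([a,b]))
E
```

```text
(array([472.67231387, 165.15138808, 132.48527586]), np.float64(2.3819495025828252)) (array([555.79296743, 151.49225556, 142.18287505]), np.float64(2.3371816964807346))
```

View pics/c1.png

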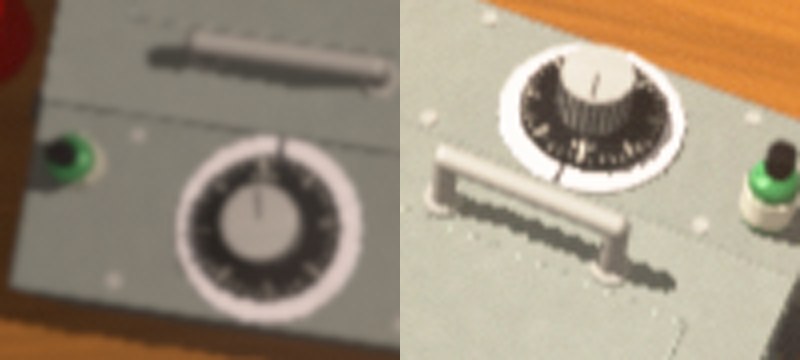

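Crop: in the top view the knob top is at about (210.2,225.2), the index (215.5,207.5), the 0 mark (211,211) and the handle ends (194,180.5) and (241,188). In the scene view the knob top is at (334.5,193.8), the index (325,218) and the handle ends (295,213) and (341,232).

Run:
```python
from h import *
np.set_printoptions(precision=1,suppress=True)
im={"top":cv2.imread("pics/top0.png"),"scene":cv2.imread("pics/scene0.png")}
c={"top":(212,227),"scene":(332,204)};rim={}
for n in im:
    hsv=cv2.cvtColor(im[n],cv2.COLOR_BGR2HSV);g=im[n].min(2)
    m=((g>165 if n=="top" else g>205)*255).astype(np.uint8);w=np.zeros_like(m);cv2.circle(w,c[n],27,255,-1);m&=w
    cn=max(cv2.findContours(m,0,2)[0],key=cv2.contourArea)
    print(n,"ring",cv2.fitEllipse(cn));
    h=cv2.convexHull(cn);print(" hull",cv2.fitEllipse(h))
    rim[n]=cv2.fitEllipse(h)[0]
print("ring centre",tri(rim["scene"],rim["top"]))
print("top ring@132..",plane("top",rim["top"],134),"scene",plane("scene",rim["scene"],134))
print("knob top",tri((334.5,193.8),(210.2,225.2)),plane("top",(210.2,225.2),168))
a,b=tri((341.2,232),(194,180.5)),tri((295,213),(241,188))
d=a[0]-b[0];print("handle",a,b,(a[0]+b[0])/2,np.linalg.norm(d),"yaw",np.arctan2(-d[0],d[1]))
i=tri((325,218),(215.5,207.5));print("index",i)
# box top corners in top view at z=130 -> lid corners, front edge
for uv in[(149,241),(272,261),(290,139),(168,120)]:print(uv,plane("top",uv,130))
for nm,us,ut in[("bottle cap",(380,213.5),(161,209)),("bottle",(378,222),(163,210))]:print(nm,tri(us,ut))
for nm,uv,z in[("yellow",(308,263),35),("red",(139,178),35),("egg",(126,228),60)]:print(nm,plane("top",uv,z))
```

```text
top ring ((211.6411895751953, 227.09152221679688), (41.7591667175293, 43.290164947509766), 59.77707290649414)
 hull ((212.6301727294922, 227.51951599121094), (42.928890228271484, 45.636207580566406), 41.20502471923828)
scene ring ((332.5445251464844, 204.20115661621094), (32.648475646972656, 44.65847396850586), 96.8766098022461)
 hull ((332.2262268066406, 203.94334411621094), (36.356693267822266, 46.504817962646484), 97.26985168457031)
ring centre (array([472.1, 164.1, 128.2]), np.float64(1.7752748681620565))
top ring@132.. [471.7 162.5 134. ] scene [476.4 165.5 134. ]
knob top (array([473., 165., 163.]), np.float64(2.8761914508546056)) [472.8 162.9 168. ]
handle (array([563.4, 198.1, 166. ]), np.float64(4.308478036141168)) (array([546.2, 102.6, 166.1]), np.float64(2.554164765763633)) [554.8 150.4 166. ] 97.03800487490322 yaw -0.17794152161894675
index (array([513.2, 158.3, 129.7]), np.float64(2.46963727968532))
(149, 241) [446.3 295.5 130. ]
(272, 261) [401.8  42.5 130. ]
(290, 139) [655.8   0.5 130. ]
(168, 120) [704.3 259.8 130. ]
bottle cap (array([505.5, 261.4, 176.6]), np.float64(2.6939322305157987))
bottle (array([507.1, 262.6, 151.3]), np.float64(1.6743843893643262))
yellow [399.4 -35.7  35. ]
red [599.  346.2  35. ]
egg [481.4 366.4  60. ]
```

The heights come out about 4 mm low but match the text: ring ≈130, knob top 168, handle 170, bottle on the deck. The dial axis is at ≈(472.6,164.2) and the box yaw ≈-0.17. Next is the dial's starting angle, found by casting rays onto its face and plotting brightness against angle.

```bash
cat > dial.py <<'E'
from h import *
def prof(n,img,C,yaw=-.17,z=140,rr=(26,36)):
    g=img.astype(np.float32).mean(2);a=np.arange(-1.2,1.2,.01);o=[]
    for t in a:
        v=[]
        for q in np.linspace(*rr,8):
            u=proj(n,[C[0]+q*np.cos(yaw+t),C[1]+q*np.sin(yaw+t),z]);v.append(cv2.getRectSubPix(g,(1,1),(float(u[0]),float(u[1])))[0,0])
        o.append(np.mean(v))
    return a,np.array(o)
E
python3 - <<'E'
from dial import *
from scipy.signal import find_peaks
im={"top":cv2.imread("pics/top0.png"),"scene":cv2.imread("pics/scene0.png")}
# per-view centre: ring-ellipse centre ray on ring plane, so calibration bias cancels
cen={"top":plane("top",(212.1,227.3),134),"scene":plane("scene",(332.4,204.1),134)}
for n in im:
    for rr,z,nm,s in(((22,30),140,"marks inner",1),((28,36),140,"marks",1),((40,46),134,"index",-1)):
        a,o=prof(n,im[n],cen[n],0,z,rr);p,_=find_peaks(s*o,prominence=10)
        print(n,nm,[(round(float(a[i]),2),int(o[i])) for i in p])
E
```

```text
top marks inner [(0.07, 109)]
top marks [(-0.69, 96), (0.1, 111), (0.82, 76)]
top index [(-0.14, 129)]
scene marks inner [(-0.84, 113), (0.02, 201), (0.91, 111)]
scene marks [(-0.81, 142), (-0.47, 98), (0.03, 157), (0.38, 97), (0.56, 92), (0.88, 124)]
scene index [(-0.18, 163)]
```

```bash
for i in 1 2 3 4 5; do :; done
python3 steer.py '0 0 0 20 -25 0 1;0 0 0 20 -25 0 1;0 0 0 20 -25 0 1;0 0 0 20 -25 0 1;0 0 0 20 -25 0 1'
python3 steer.py '0 0 0 20 -25 0 1;0 0 0 20 -25 0 1;0 0 0 20 -25 0 1;0 0 0 20 -25 0 1;0 0 0 20 -25 0 1'
```

```text
clock: 0.52
eef_pos: [258.3, -438.0, 252.9]
tcp_rot: [-3.141, 0.0, 0.333]
contact_force: [0.2, -0.5, -0.3]
opening: 1.002
grasp_force: 0.0
clock: 0.93
eef_pos: [311.8, -287.2, 253.1]
tcp_rot: [-3.141, 0.0, 0.333]
contact_force: [1.0, -0.4, -0.8]
opening: 1.0
grasp_force: 0.0
```

```bash
python3 - <<'E'
from dial import *
import dial
from scipy.signal import find_peaks
im={"top":cv2.imread("pics/top0.png"),"scene":cv2.imread("pics/scene0.png")}
cen={"top":plane("top",(212.1,227.3),134),"scene":plane("scene",(332.4,204.1),134)}
for n in im:
  for r_ in((24,32),(27,34)):
    T=[];V=[]
    for off in np.arange(0,2*np.pi,1.2):
        a,o=prof(n,im[n],cen[n],off,140,r_);k=(a>=-.6)&(a<.6);p,_=find_peaks(o,prominence=12)
        T+=[off+a[i] for i in p if k[i]]
    T=np.array(sorted(T));T=(T+np.pi)%(2*np.pi)-np.pi
    r=np.mean(r_);t0=.04
    k=np.round((T-t0)/.7854);d=T-t0-k*.7854;ok=abs(d)<.25
    A=np.c_[np.ones(ok.sum()),np.sin(T[ok])/r,-np.cos(T[ok])/r]
    s,res,*_=np.linalg.lstsq(A,d[ok],rcond=None)
    print(n,r_,np.round(T,2),"t0",round(t0+s[0],3),"off",s[1:],"rms",np.std(d[ok]-A@s).round(3))
    i=-.14 if n=="top" else -.18
    print("  index corrected", i-(s[1]*np.sin(i)-s[2]*np.cos(i))/43)
E
python3 steer.py '0 0 0 20 -25 0 1;0 0 0 20 -25 0 1;0 0 0 20 -25 0 1;0 0 0 20 -25 0 1;0 0 0 20 -25 0 1'
python3 steer.py '0 0 0 20 -25 0 1;0 0 0 20 -25 0 1;0 0 0 20 -25 0 1;0 0 0 20 -25 0 1;0 0 0 20 -25 0 1'
python3 steer.py '0 0 0 20 -25 0 1;0 0 0 20 -25 0 1;0 0 0 20 -25 0 1;0 0 0 20 -25 0 1;0 0 0 20 -25 0 1'
python3 steer.py '0 0 -0.107 0 0 0 0.8;0 0 -0.107 0 0 0 0.8;0 0 -0.107 0 0 0 0.8;0 0 -0.107 0 0 0 0.8;0 0 -0.107 0 0 0 0.8'
python3 steer.py '0 0 -0.107 0 0 0 0.8;0 0 -0.107 0 0 0 0.8;0 0 -0.107 0 0 0 0.8;0 0 -0.107 0 0 0 0.8;0 0 -0.104 0 0 0 0.8'
```

```text
top (24, 32) [ 0.06  0.83  2.34 -3.13 -2.31 -1.45 -0.69  0.06] t0 0.041 off [-1.36636983 -0.87975995] rms 0.013
  index corrected -0.16469348550586965
top (27, 34) [ 0.1   0.82  2.33 -3.12 -2.31 -1.46 -0.69  0.1 ] t0 0.047 off [-1.43926768 -1.35788749] rms 0.012
  index corrected -0.17594050721032223
scene (24, 32) [ 0.03  0.39  0.9  -2.58 -1.62 -0.83  0.03] t0 0.05 off [2.93033626 0.71177046] rms 0.002
  index corrected -0.15151423878866313
scene (27, 34) [-0.49  0.03  0.38  0.56  0.89  1.67 -2.6  -1.62 -0.82 -0.48  0.04] t0 0.025 off [ 2.52797127 -0.21860719] rms 0.007
  index corrected -0.17447659731252646
clock: 1.35
eef_pos: [365.3, -136.4, 253.2]
tcp_rot: [-3.142, 0.0, 0.334]
contact_force: [1.2, -0.4, 0.3]
opening: 1.002
grasp_force: 0.0
clock: 1.77
eef_pos: [418.9, 14.6, 253.2]
tcp_rot: [3.142, 0.0, 0.334]
contact_force: [-0.1, -0.2, -0.7]
opening: 0.997
grasp_force: 0.0
clock: 2.18
eef_pos: [472.4, 165.4, 253.1]
tcp_rot: [3.142, 0.0, 0.334]
contact_force: [1.0, -1.2, -0.9]
opening: 0.995
grasp_force: 0.0
clock: 2.6
eef_pos: [472.1, 163.9, 252.9]
tcp_rot: [-3.141, 0.001, 0.874]
contact_force: [0.8, 0.1, 0.5]
opening: 0.798
grasp_force: 0.0
clock: 3.02
eef_pos: [472.2, 163.7, 253.0]
tcp_rot: [-3.141, 0.0, 1.406]
contact_force: [-0.7, -0.4, 0.1]
opening: 0.801
grasp_force: 0.0
```

The dial starts at ≈-0.21 (views agree to 0.02). The heights and radii check out, so I'll descend and grip.

```bash
python3 steer.py '0 0 0 0 0 25 0.7;0 0 0 0 0 25 0.7;0 0 0 0 0 20 0.7;0 0 0 0 0 10 0.7;0 0 0 0 0 9 0.7' 25
python3 steer.py '0 0 0 0 0 0 0.3;0 0 0 0 0 0 0.3;0 0 0 0 0 0 0.3;0 0 0 0 0 0 0.3;0 0 0 0 0 0 0.3' 25
python3 - <<'E'
from h import *
print(status.sense())
cv2.imwrite("pics/g1.png",np.hstack([cv2.resize(eyes.grab_frame("top")[140:260,140:273,::-1],(400,360)),cv2.resize(eyes.grab_frame("scene")[140:260,265:398,::-1],(400,360))]))
E
```

```text
clock: 3.43
eef_pos: [471.9, 163.6, 163.2]
tcp_rot: [-3.14, 0.001, 1.401]
contact_force: [-0.2, 0.8, 0.6]
opening: 0.699
grasp_force: 0.0
clock: 3.85
eef_pos: [473.1, 163.7, 164.8]
tcp_rot: [3.14, -0.0, 1.401]
contact_force: [4.4, -1.7, -8.8]
opening: 0.433
grasp_force: 27.4
{'clock': 3.85, 'qpos': array([ 3.30517079e-01,  2.71129142e-01,  1.97850193e+00, -6.12832654e-04,
        8.90366673e-01,  5.00779148e-01]), 'qvel': array([-0.00024854, -0.00207087,  0.00257604,  0.00160888, -0.00239954,
        0.00057347]), 'joint_efforts': array([ 1.76211633e+00, -5.23277628e+01, -2.83787978e+01,  8.15609191e-01,
        1.16102066e+00, -1.81056600e-02]), 'eef_pos': array([473.10974777, 163.74956306, 164.75209574]), 'tcp_rot': array([ 3.13996467e+00, -3.47282964e-04,  1.40091971e+00]), 'contact_force': array([ 4.3564013 , -1.67905021, -8.84161593]), 'wrist_torque': array([-0.29474281, -0.55809226, -0.07317355]), 'grasp_force': 27.38002985715866, 'opening': 0.4330920774544298}
```

View pics/g1.png

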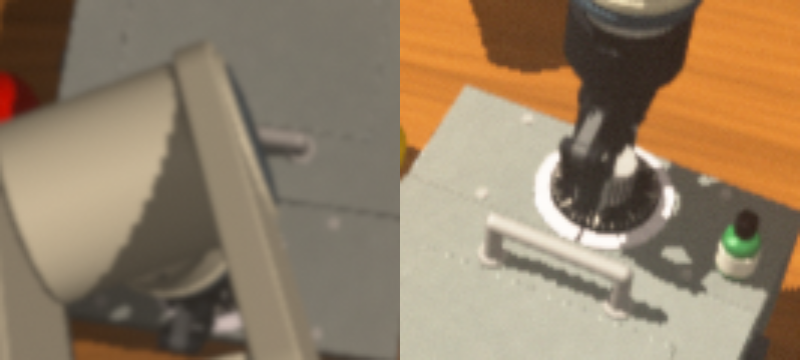

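The scene view shows the fingers closed on the knob, clear of the handle and bottle. The dial face stays partly visible near the index (about (580,235) in the crop). Turning right by 0.995 now.

```bash
python3 steer.py '0 0 0.07 0 0 0 0.3;0 0 0.07 0 0 0 0.3;0 0 0.07 0 0 0 0.3;0 0 0.07 0 0 0 0.3;0 0 0.07 0 0 0 0.3'
python3 steer.py '0 0 0.07 0 0 0 0.3;0 0 0.07 0 0 0 0.3;0 0 0.07 0 0 0 0.3;0 0 0.07 0 0 0 0.3;0 0 0.07 0 0 0 0.3'
python3 steer.py '0 0 0.07 0 0 0 0.3;0 0 0.07 0 0 0 0.3;0 0 0.06 0 0 0 0.3;0 0 0.05 0 0 0 0.3;0 0 0.045 0 0 0 0.3'
python3 steer.py '0 0 0 0 0 0 0.3;0 0 0 0 0 0 0.3'
python3 - <<'E'
from h import *
s=status.sense();print({k:s[k] for k in s if k not in("qvel","joint_efforts")})
im=eyes.grab_frame("scene")[:,:,::-1];cv2.imwrite("pics/s35.png",im)
cv2.imwrite("pics/s35c.png",cv2.resize(im[180:228,302:366],(800,600),interpolation=cv2.INTER_CUBIC))
E
```

```text
clock: 4.37
eef_pos: [472.6, 163.9, 164.7]
tcp_rot: [3.141, -0.001, 1.047]
contact_force: [1.4, -0.4, -7.3]
opening: 0.431
grasp_force: 27.6
clock: 4.78
eef_pos: [472.2, 164.3, 164.7]
tcp_rot: [-3.141, -0.001, 0.697]
contact_force: [-0.5, 2.6, -5.0]
opening: 0.432
grasp_force: 27.7
clock: 5.2
eef_pos: [472.0, 164.7, 164.7]
tcp_rot: [-3.14, -0.0, 0.403]
contact_force: [-1.7, 4.6, -5.8]
opening: 0.433
grasp_force: 27.7
clock: 5.37
eef_pos: [471.9, 164.6, 164.7]
tcp_rot: [-3.14, -0.0, 0.406]
contact_force: [-1.8, 5.5, -5.5]
opening: 0.44
grasp_force: 27.7
{'clock': 5.3667, 'qpos': array([0.33162135, 0.27079586, 1.97913415, 0.00211064, 0.89172237,
       1.49555214]), 'eef_pos': array([471.93288326, 164.64766843, 164.69875012]), 'tcp_rot': array([-3.13995040e+00, -6.28109797e-05,  4.05539796e-01]), 'contact_force': array([-1.75034545,  5.48355615, -5.52245113]), 'wrist_torque': array([0.86831937, 0.2477922 , 0.04395713]), 'grasp_force': 27.73863136768341, 'opening': 0.44045447498672735}
```

View pics/s35c.png

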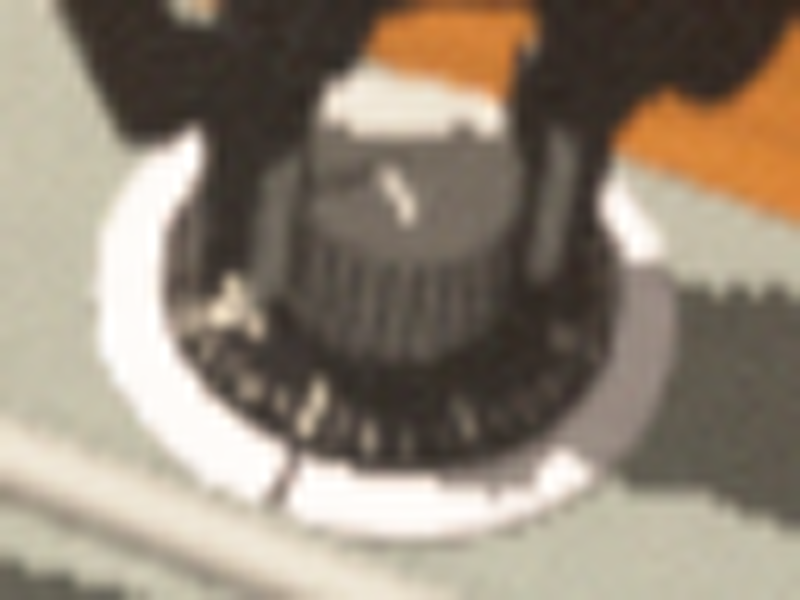

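The crop shows the 0 mark (dot group) at about (235,305), the 35 mark at (315,405) and the index at (285,480), so 35 is close to the index. I'll quantify that.

Run:
```python
from dial import *
from scipy.signal import find_peaks
im=cv2.imread("pics/s35.png");c=plane("scene",(332.4,204.1),134)
c=c+np.array([-0,0,0])
for rr in((24,32),(27,34),(30,36)):
    a,o=prof("scene",im,c,-.16,140,rr);p,_=find_peaks(o,prominence=8)
    T=np.array([a[i]-.16 for i in p]);t0=T-((2.7*np.sin(T)-.2*np.cos(T))/np.mean(rr))
    print(rr,[(round(float(x),2),round(float(y),2),int(o[i])) for x,y,i in zip(T,t0,p)])
```

```text
(24, 32) [(-1.04, -0.95, 174), (-0.21, -0.18, 146), (0.12, 0.12, 81), (0.32, 0.3, 59), (0.66, 0.61, 79)]
(27, 34) [(-1.04, -0.96, 174), (-0.54, -0.49, 96), (-0.2, -0.18, 155), (0.12, 0.12, 100), (0.31, 0.29, 68), (0.65, 0.6, 83)]
(30, 36) [(-1.04, -0.97, 157), (-0.54, -0.49, 110), (-0.19, -0.17, 141), (0.13, 0.13, 108), (0.31, 0.29, 77), (0.65, 0.61, 79)]
```

35 sits within ~0.02 rad of the index. Next, left by 1.413.

```bash
python3 steer.py '0 0 -0.06 0 0 0 0.3;0 0 -0.08 0 0 0 0.3;0 0 -0.08 0 0 0 0.3;0 0 -0.08 0 0 0 0.3;0 0 -0.08 0 0 0 0.3'
python3 steer.py '0 0 -0.08 0 0 0 0.3;0 0 -0.08 0 0 0 0.3;0 0 -0.08 0 0 0 0.3;0 0 -0.08 0 0 0 0.3;0 0 -0.08 0 0 0 0.3'
python3 steer.py '0 0 -0.08 0 0 0 0.3;0 0 -0.08 0 0 0 0.3;0 0 -0.08 0 0 0 0.3;0 0 -0.08 0 0 0 0.3;0 0 -0.08 0 0 0 0.3'
python3 steer.py '0 0 -0.08 0 0 0 0.3;0 0 -0.08 0 0 0 0.3;0 0 -0.06 0 0 0 0.3;0 0 -0.013 0 0 0 0.3;0 0 0 0 0 0 0.3'
python3 steer.py '0 0 0 0 0 0 0.3;0 0 0 0 0 0 0.3'
python3 - <<'E'
from dial import *
from scipy.signal import find_peaks
s=status.sense();print({k:s[k] for k in s if k not in("qvel","joint_efforts")})
im=eyes.grab_frame("scene")[:,:,::-1];cv2.imwrite("pics/s4.png",im);im=im.copy()
c=plane("scene",(332.4,204.1),134)
for rr in((24,32),(30,36)):
    a,o=prof("scene",im,c,.2,140,rr);p,_=find_peaks(o,prominence=8)
    T=np.array([a[i]+.2 for i in p]);t0=T-((2.7*np.sin(T)-.2*np.cos(T))/np.mean(rr))
    print(rr,[(round(float(x),2),round(float(y),2),int(o[i])) for x,y,i in zip(T,t0,p)])
cv2.imwrite("pics/s4c.png",cv2.resize(im[180:228,302:366],(640,480),interpolation=cv2.INTER_CUBIC))
E
```

```text
clock: 5.83
eef_pos: [472.3, 164.2, 164.7]
tcp_rot: [-3.141, -0.001, 0.79]
contact_force: [1.1, 0.9, -6.2]
opening: 0.437
grasp_force: 27.7
clock: 6.25
eef_pos: [472.8, 163.8, 164.8]
tcp_rot: [3.141, -0.001, 1.19]
contact_force: [2.8, -0.7, -7.9]
opening: 0.436
grasp_force: 27.5
clock: 6.67
eef_pos: [473.4, 163.7, 164.8]
tcp_rot: [3.139, -0.0, 1.59]
contact_force: [6.0, -2.2, -9.9]
opening: 0.431
grasp_force: 27.3
clock: 7.08
eef_pos: [473.8, 163.8, 164.8]
tcp_rot: [3.139, 0.001, 1.82]
contact_force: [8.7, -2.1, -11.0]
opening: 0.435
grasp_force: 27.2
clock: 7.25
eef_pos: [473.8, 163.8, 164.8]
tcp_rot: [3.139, 0.001, 1.82]
contact_force: [7.8, -2.1, -10.7]
opening: 0.43
grasp_force: 27.2
{'clock': 7.25, 'qpos': array([ 3.30331355e-01,  2.71426065e-01,  1.97801218e+00, -1.09098655e-03,
        8.89285967e-01,  8.22576825e-02]), 'eef_pos': array([473.78377157, 163.75663094, 164.77499261]), 'tcp_rot': array([3.13866442e+00, 6.10719708e-04, 1.81955517e+00]), 'contact_force': array([  7.83367753,  -2.12413352, -10.7117037 ]), 'wrist_torque': array([-0.3109608 , -0.95589278,  0.00156075]), 'grasp_force': 27.241913080215454, 'opening': 0.4302610638858662}
(24, 32) [(-0.38, -0.34, 140), (-0.03, -0.02, 75), (0.12, 0.12, 82), (0.49, 0.45, 97)]
(30, 36) [(-0.53, -0.48, 110), (-0.37, -0.33, 138), (-0.2, -0.18, 107), (-0.04, -0.03, 82), (0.13, 0.13, 106), (0.31, 0.29, 73), (0.48, 0.45, 76), (1.3, 1.22, 91)]
```

View pics/s4c.png

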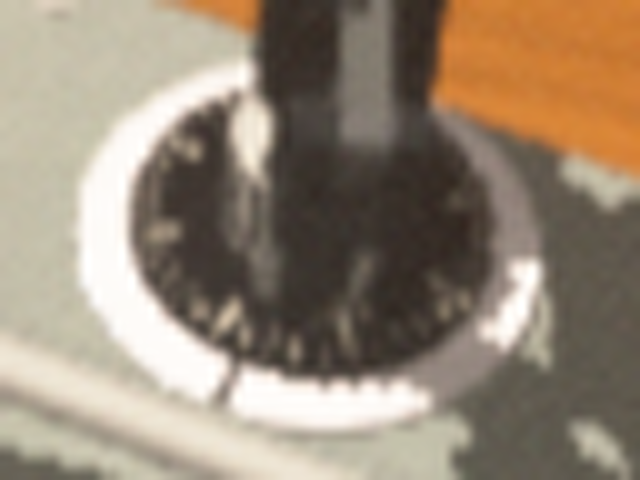

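The 5 mark is at -0.335 and 4 at -0.18, against the index at -0.165, so 4 is on the mark (value ≈-0.62). Next I'll turn slowly right in small steps, checking torque and stopping when it rises.

```bash
cat > chk.py <<'E'
import sys
from rig import r, eyes, status, workorder
s=status.sense();t=s["wrist_torque"][2];print("yaw %.3f val %.3f tz %.3f q6eff %.3f"%(s["tcp_rot"][2],-.21-(s["tcp_rot"][2]-1.401),t,s["joint_efforts"][5]))
sys.exit(t>float(sys.argv[1]))
E
g(){ grep -q zzz; }
python3 steer.py '0 0 0.02 0 0 0 0.3;0 0 0.02 0 0 0 0.3' >/dev/null; python3 chk.py .3 &&
python3 steer.py '0 0 0.02 0 0 0 0.3;0 0 0.02 0 0 0 0.3' >/dev/null && python3 chk.py .3 &&
python3 steer.py '0 0 0.02 0 0 0 0.3;0 0 0.02 0 0 0 0.3' >/dev/null && python3 chk.py .3 &&
python3 steer.py '0 0 0.02 0 0 0 0.3;0 0 0.02 0 0 0 0.3' >/dev/null && python3 chk.py .3 &&
python3 steer.py '0 0 0.02 0 0 0 0.3;0 0 0.02 0 0 0 0.3' >/dev/null && python3 chk.py .3 &&
python3 steer.py '0 0 0.02 0 0 0 0.3;0 0 0.02 0 0 0 0.3' >/dev/null && python3 chk.py .3
python3 steer.py '0 0 0 0 0 0 0.3' >/dev/null; python3 chk.py .3
```

```text
yaw 1.779 val -0.588 tz 0.095 q6eff -0.381
yaw 1.778 val -0.587 tz -0.025 q6eff 0.313False
False
```

```bash
sed -i 's/sys.exit(/sys.exit(int(/;s/\]))$/])))/' chk.py; tail -1 chk.py
s(){ :; }
python3 steer.py '0 0 0.02 0 0 0 0.3;0 0 0.02 0 0 0 0.3' >/dev/null; python3 chk.py .3 &&
python3 steer.py '0 0 0.02 0 0 0 0.3;0 0 0.02 0 0 0 0.3' >/dev/null && python3 chk.py .3 &&
python3 steer.py '0 0 0.02 0 0 0 0.3;0 0 0.02 0 0 0 0.3' >/dev/null && python3 chk.py .3 &&
python3 steer.py '0 0 0.02 0 0 0 0.3;0 0 0.02 0 0 0 0.3' >/dev/null && python3 chk.py .3 &&
python3 steer.py '0 0 0.02 0 0 0 0.3;0 0 0.02 0 0 0 0.3' >/dev/null && python3 chk.py .3
python3 steer.py '0 0 0 0 0 0 0.3' >/dev/null; python3 chk.py .3
```

```text
sys.exit(int(t>float(sys.argv[1])))  File "chk.py", line 3
    s=status.sense();t=s["wrist_torque"][2];print("yaw %.3f val %.3f tz %.3f q6eff %.3f"%(s["tcp_rot"][2],-.21-(s["tcp_rot"][2]-1.401),t,s["joint_efforts"][5])))
                                                                                                                                                           ^
SyntaxError: unmatched ')'
  File "chk.py", line 3
    s=status.sense();t=s["wrist_torque"][2];print("yaw %.3f val %.3f tz %.3f q6eff %.3f"%(s["tcp_rot"][2],-.21-(s["tcp_rot"][2]-1.401),t,s["joint_efforts"][5])))
                                                                                                                                                           ^
SyntaxError: unmatched ')'
```

```bash
sed -i '3s/)))$/))/' chk.py; python3 chk.py .3 &&
python3 steer.py '0 0 0.02 0 0 0 0.3;0 0 0.02 0 0 0 0.3' >/dev/null && python3 chk.py .3 &&
python3 steer.py '0 0 0.02 0 0 0 0.3;0 0 0.02 0 0 0 0.3' >/dev/null && python3 chk.py .3 &&
python3 steer.py '0 0 0.02 0 0 0 0.3;0 0 0.02 0 0 0 0.3' >/dev/null && python3 chk.py .3 &&
python3 steer.py '0 0 0.02 0 0 0 0.3;0 0 0.02 0 0 0 0.3' >/dev/null && python3 chk.py .3 
python3 steer.py '0 0 0 0 0 0 0.3' >/dev/null; python3 chk.py .3
```

```text
yaw 1.738 val -0.547 tz -0.076 q6eff 0.300
yaw 1.699 val -0.508 tz 0.065 q6eff -0.377
yaw 1.659 val -0.468 tz 0.078 q6eff -0.305
yaw 1.619 val -0.428 tz 0.088 q6eff -0.299
yaw 1.579 val -0.388 tz 0.022 q6eff -0.298
yaw 1.578 val -0.387 tz 0.043 q6eff 0.334
```

```bash
python3 steer.py '0 0 0.012 0 0 0 0.3;0 0 0.012 0 0 0 0.3' >/dev/null && python3 chk.py .2 &&
python3 steer.py '0 0 0.012 0 0 0 0.3' >/dev/null && python3 chk.py .2 &&
python3 steer.py '0 0 0.012 0 0 0 0.3' >/dev/null && python3 chk.py .2 &&
python3 steer.py '0 0 0.012 0 0 0 0.3' >/dev/null && python3 chk.py .2 &&
python3 steer.py '0 0 0.012 0 0 0 0.3' >/dev/null && python3 chk.py .2 &&
python3 steer.py '0 0 0.012 0 0 0 0.3' >/dev/null && python3 chk.py .2 &&
python3 steer.py '0 0 0.012 0 0 0 0.3' >/dev/null && python3 chk.py .2 &&
python3 steer.py '0 0 0.012 0 0 0 0.3' >/dev/null && python3 chk.py .2 &&
python3 steer.py '0 0 0.012 0 0 0 0.3' >/dev/null && python3 chk.py .2 &&
python3 steer.py '0 0 0.012 0 0 0 0.3' >/dev/null && python3 chk.py .2 &&
python3 steer.py '0 0 0.012 0 0 0 0.3' >/dev/null && python3 chk.py .2 &&
python3 steer.py '0 0 0.012 0 0 0 0.3' >/dev/null && python3 chk.py .2 &&
python3 steer.py '0 0 0.012 0 0 0 0.3' >/dev/null && python3 chk.py .2 &&
python3 steer.py '0 0 0.012 0 0 0 0.3' >/dev/null && python3 chk.py .2 &&
python3 steer.py '0 0 0.012 0 0 0 0.3' >/dev/null && python3 chk.py .2 &&
python3 steer.py '0 0 0.012 0 0 0 0.3' >/dev/null && python3 chk.py .2 &&
python3 steer.py '0 0 0.012 0 0 0 0.3' >/dev/null && python3 chk.py .2 &&
python3 steer.py '0 0 0.012 0 0 0 0.3' >/dev/null && python3 chk.py .2
```

```text
yaw 1.555 val -0.364 tz 0.106 q6eff -0.179
yaw 1.543 val -0.352 tz 0.076 q6eff -0.147
yaw 1.531 val -0.340 tz 0.096 q6eff -0.142
yaw 1.519 val -0.328 tz 0.160 q6eff -0.142
yaw 1.507 val -0.316 tz 0.139 q6eff -0.145
yaw 1.495 val -0.304 tz 0.068 q6eff -0.145
yaw 1.483 val -0.292 tz 0.137 q6eff -0.145
yaw 1.471 val -0.280 tz 0.074 q6eff -0.143
yaw 1.459 val -0.268 tz 0.118 q6eff -0.111
yaw 1.447 val -0.256 tz 0.054 q6eff -0.151
yaw 1.435 val -0.244 tz 0.066 q6eff -0.123
yaw 1.423 val -0.232 tz 0.054 q6eff -0.151
yaw 1.411 val -0.220 tz 0.047 q6eff -0.120
yaw 1.399 val -0.208 tz 0.111 q6eff -0.150
yaw 1.387 val -0.196 tz 0.101 q6eff -0.135
yaw 1.375 val -0.184 tz 0.074 q6eff -0.146
yaw 1.362 val -0.171 tz 0.121 q6eff -0.152
yaw 1.350 val -0.159 tz 0.105 q6eff -0.148
```

```bash
python3 steer.py '0 0 0.012 0 0 0 0.3' >/dev/null && python3 chk.py .21 &&
python3 steer.py '0 0 0.012 0 0 0 0.3' >/dev/null && python3 chk.py .21 &&
python3 steer.py '0 0 0.012 0 0 0 0.3' >/dev/null && python3 chk.py .21 &&
python3 steer.py '0 0 0.012 0 0 0 0.3' >/dev/null && python3 chk.py .21 &&
python3 steer.py '0 0 0.012 0 0 0 0.3' >/dev/null && python3 chk.py .21 &&
python3 steer.py '0 0 0.012 0 0 0 0.3' >/dev/null && python3 chk.py .21 &&
python3 steer.py '0 0 0.012 0 0 0 0.3' >/dev/null && python3 chk.py .21 &&
python3 steer.py '0 0 0.012 0 0 0 0.3' >/dev/null && python3 chk.py .21 &&
python3 steer.py '0 0 0.012 0 0 0 0.3' >/dev/null && python3 chk.py .21 &&
python3 steer.py '0 0 0.012 0 0 0 0.3' >/dev/null && python3 chk.py .21 &&
python3 steer.py '0 0 0.012 0 0 0 0.3' >/dev/null && python3 chk.py .21 &&
python3 steer.py '0 0 0.012 0 0 0 0.3' >/dev/null && python3 chk.py .21 &&
python3 steer.py '0 0 0.012 0 0 0 0.3' >/dev/null && python3 chk.py .21 &&
python3 steer.py '0 0 0.012 0 0 0 0.3' >/dev/null && python3 chk.py .21 &&
python3 steer.py '0 0 0.012 0 0 0 0.3' >/dev/null && python3 chk.py .21 &&
python3 steer.py '0 0 0.012 0 0 0 0.3' >/dev/null && python3 chk.py .21 &&
python3 steer.py '0 0 0.012 0 0 0 0.3' >/dev/null && python3 chk.py .21 &&
python3 steer.py '0 0 0.012 0 0 0 0.3' >/dev/null && python3 chk.py .21 &&
python3 steer.py '0 0 0.012 0 0 0 0.3' >/dev/null && python3 chk.py .21 &&
python3 steer.py '0 0 0.012 0 0 0 0.3' >/dev/null && python3 chk.py .21 &&
python3 steer.py '0 0 0.012 0 0 0 0.3' >/dev/null && python3 chk.py .21 &&
python3 steer.py '0 0 0.012 0 0 0 0.3' >/dev/null && python3 chk.py .21 &&
python3 steer.py '0 0 0.012 0 0 0 0.3' >/dev/null && python3 chk.py .21 &&
python3 steer.py '0 0 0.012 0 0 0 0.3' >/dev/null && python3 chk.py .21 &&
python3 steer.py '0 0 0.012 0 0 0 0.3' >/dev/null && python3 chk.py .21
```

```text
yaw 1.338 val -0.147 tz 0.075 q6eff -0.151
yaw 1.326 val -0.135 tz 0.079 q6eff -0.146
yaw 1.314 val -0.123 tz 0.081 q6eff -0.134
yaw 1.302 val -0.111 tz 0.074 q6eff -0.153
yaw 1.290 val -0.099 tz 0.135 q6eff -0.153
yaw 1.278 val -0.087 tz 0.112 q6eff -0.140
yaw 1.266 val -0.075 tz 0.121 q6eff -0.144
yaw 1.254 val -0.063 tz 0.089 q6eff -0.151
yaw 1.242 val -0.051 tz 0.049 q6eff -0.157
yaw 1.230 val -0.039 tz 0.116 q6eff -0.165
yaw 1.218 val -0.027 tz 0.061 q6eff -0.158
yaw 1.206 val -0.015 tz 0.042 q6eff -0.159
yaw 1.194 val -0.003 tz -0.059 q6eff -0.271
yaw 1.182 val 0.009 tz 0.084 q6eff -0.200
yaw 1.170 val 0.021 tz 0.012 q6eff -0.204
yaw 1.158 val 0.033 tz 0.007 q6eff -0.205
yaw 1.146 val 0.045 tz 0.015 q6eff -0.205
yaw 1.134 val 0.057 tz 0.022 q6eff -0.205
yaw 1.122 val 0.069 tz 0.071 q6eff -0.204
yaw 1.110 val 0.081 tz 0.001 q6eff -0.204
yaw 1.098 val 0.093 tz 0.058 q6eff -0.204
yaw 1.086 val 0.105 tz 0.014 q6eff -0.204
yaw 1.073 val 0.118 tz 0.034 q6eff -0.204
yaw 1.062 val 0.129 tz 0.050 q6eff -0.204
yaw 1.050 val 0.141 tz 0.024 q6eff -0.203
```

At val≈0 the resistance changed: torque dropped rather than rose. I'll check whether the dial is still following the hand.

Run:
```python
from dial import *
from scipy.signal import find_peaks
s=status.sense();print(s["contact_force"],s["wrist_torque"],s["opening"],s["grasp_force"],s["eef_pos"],s["clock"])
im=eyes.grab_frame("scene")[:,:,::-1].copy();cv2.imwrite("pics/stop.png",im)
c=plane("scene",(332.4,204.1),134)
for rr in((24,32),(30,36)):
    a,o=prof("scene",im,c,-.1,140,rr);p,_=find_peaks(o,prominence=8)
    T=np.array([a[i]-.1 for i in p]);t0=T-((2.7*np.sin(T)-.2*np.cos(T))/np.mean(rr))
    print(rr,[(round(float(x),2),round(float(y),2),int(o[i])) for x,y,i in zip(T,t0,p)])
cv2.imwrite("pics/stopc.png",cv2.resize(im[180:228,302:366],(640,480),interpolation=cv2.INTER_CUBIC))
```

```text
[ 2.95867028 -2.44116533  5.59125427] [-0.32800146 -0.41380356  0.0242489 ] 0.4316548551023089 28.706817626953125 [472.56569428 163.96399005 164.58827738] 12.2167
(24, 32) [(-1.2, -1.11, 96), (-0.37, -0.33, 175), (-0.02, -0.01, 80), (0.51, 0.47, 71)]
(30, 36) [(-1.17, -1.09, 127), (-0.87, -0.8, 110), (-0.35, -0.32, 156), (0.0, 0.01, 95), (0.31, 0.29, 62), (0.5, 0.47, 72)]
```

View pics/stopc.png

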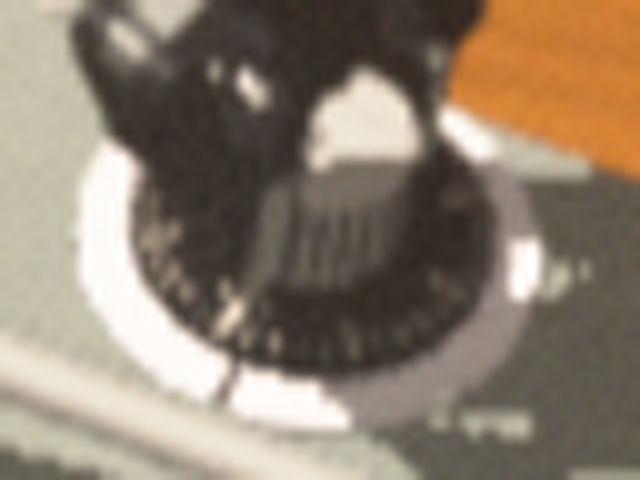

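The crop shows the 0 mark at about (232,318), just past the index at (228,385). That puts the dial at 0.15, still following and not yet at the stop, so I'll continue slowly.

```bash
python3 steer.py '0 0 0.01 0 0 0 0.3' >/dev/null && python3 chk.py .17 &&
python3 steer.py '0 0 0.01 0 0 0 0.3' >/dev/null && python3 chk.py .17 &&
python3 steer.py '0 0 0.01 0 0 0 0.3' >/dev/null && python3 chk.py .17 &&
python3 steer.py '0 0 0.01 0 0 0 0.3' >/dev/null && python3 chk.py .17 &&
python3 steer.py '0 0 0.01 0 0 0 0.3' >/dev/null && python3 chk.py .17 &&
python3 steer.py '0 0 0.01 0 0 0 0.3' >/dev/null && python3 chk.py .17 &&
python3 steer.py '0 0 0.01 0 0 0 0.3' >/dev/null && python3 chk.py .17 &&
python3 steer.py '0 0 0.01 0 0 0 0.3' >/dev/null && python3 chk.py .17 &&
python3 steer.py '0 0 0.01 0 0 0 0.3' >/dev/null && python3 chk.py .17 &&
python3 steer.py '0 0 0.01 0 0 0 0.3' >/dev/null && python3 chk.py .17 &&
python3 steer.py '0 0 0.01 0 0 0 0.3' >/dev/null && python3 chk.py .17 &&
python3 steer.py '0 0 0.01 0 0 0 0.3' >/dev/null && python3 chk.py .17 &&
python3 steer.py '0 0 0.01 0 0 0 0.3' >/dev/null && python3 chk.py .17 &&
python3 steer.py '0 0 0.01 0 0 0 0.3' >/dev/null && python3 chk.py .17 &&
python3 steer.py '0 0 0.01 0 0 0 0.3' >/dev/null && python3 chk.py .17 &&
python3 steer.py '0 0 0.01 0 0 0 0.3' >/dev/null && python3 chk.py .17 &&
python3 steer.py '0 0 0.01 0 0 0 0.3' >/dev/null && python3 chk.py .17
```

```text
yaw 1.040 val 0.151 tz 0.036 q6eff -0.237
yaw 1.030 val 0.161 tz 0.051 q6eff -0.189
yaw 1.020 val 0.171 tz 0.017 q6eff -0.166
yaw 1.010 val 0.181 tz 0.110 q6eff -0.111
yaw 1.000 val 0.191 tz 0.216 q6eff -0.001
```

```bash
python3 steer.py '0 0 0 0 0 0 0.3' >/dev/null; python3 chk.py .3; python3 steer.py '0 0 0 0 0 0 0.3' >/dev/null; python3 chk.py .3;python3 steer.py '0 0 0 0 0 0 0.3' >/dev/null; python3 chk.py .3
```

```text
yaw 1.000 val 0.191 tz 0.159 q6eff 0.290
yaw 1.000 val 0.191 tz 0.163 q6eff 0.144
yaw 1.000 val 0.191 tz 0.181 q6eff 0.114
```

Torque rises ~0.1 N m per 0.01 rad and stays up while holding, so this is the stop. I'll ease off the wind-up, release, and rise.

```bash
python3 steer.py '0 0 -0.015 0 0 0 0.3;0 0 0 0 0 0 0.3' >/dev/null; python3 chk.py .3
python3 steer.py '0 0 0 0 0 0 0.7;0 0 0 0 0 0 0.7;0 0 0 0 0 0 0.7;0 0 0 0 0 0 0.7'
python3 steer.py '0 0 0 0 0 -10 0.7;0 0 0 0 0 -20 0.7;0 0 0 0 0 -20 0.7;0 0 0 0 0 -20 0.7;0 0 0 0 0 0 0.7'
python3 steer.py '0 0 -0.1 0 0 0 0.5;0 0 -0.1 0 0 0 0.5;0 0 -0.1 0 0 0 0.5;0 0 -0.1 0 0 0 0.5;0 0 0 0 0 0 0.5'
```

```text
yaw 1.016 val 0.175 tz -0.018 q6eff -0.163
clock: 13.43
eef_pos: [471.6, 163.8, 163.8]
tcp_rot: [-3.14, 0.001, 1.016]
contact_force: [-0.4, 0.1, 0.2]
opening: 0.7
grasp_force: 0.0
clock: 13.85
eef_pos: [474.2, 164.5, 238.5]
tcp_rot: [3.138, -0.004, 1.016]
contact_force: [1.0, -0.7, -0.3]
opening: 0.701
grasp_force: 0.0
clock: 14.27
eef_pos: [472.1, 163.8, 234.2]
tcp_rot: [-3.141, 0.0, 1.42]
contact_force: [-0.3, 1.1, -0.1]
opening: 0.502
grasp_force: 0.0
```

```bash
python3 steer.py '0 0 0.02 -0.2 17 0 0.5;0 0 0 -0.2 17 0 0.5;0 0 0 -0.2 17 0 0.5;0 0 0 -0.2 17 0 0.5;0 0 0 -0.2 17 0 0.5'
python3 steer.py '0 0 0 0 0 15 0.5;0 0 0 0 0 15 0.5;0 0 0 0 0 15 0.5;0 0 0 0 0 10 0.5;0 0 0 0 0 7 0.5'
python3 - <<'E'
from h import *
s=status.sense();print(s["eef_pos"],s["tcp_rot"],s["contact_force"])
im=eyes.grab_frame("scene")[:,:,::-1];cv2.imwrite("pics/hnd.png",cv2.resize(im[170:275,265:405],(640,480),interpolation=cv2.INTER_CUBIC))
E
```

```text
clock: 14.68
eef_pos: [556.5, 148.2, 234.2]
tcp_rot: [-3.141, 0.0, 1.392]
contact_force: [-0.5, -0.1, 0.2]
opening: 0.5
grasp_force: 0.0
clock: 15.1
eef_pos: [555.4, 148.2, 171.0]
tcp_rot: [-3.14, 0.001, 1.393]
contact_force: [-0.7, -0.1, 0.8]
opening: 0.499
grasp_force: 0.0
[555.36004053 148.21066776 171.00251652] [-3.14001700e+00  6.46139228e-04  1.39346780e+00] [-0.66159039 -0.10540954  0.78621046]
```

View pics/hnd.png

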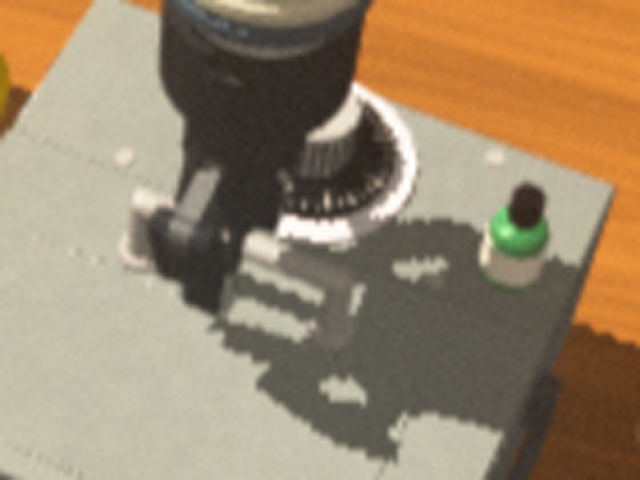

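The picture shows the open fingers straddling the bar between its posts (posts at x≈140 and 340, fingers ≈210), clear of the knob and bottle. I'll close and compute the arc.

```bash
python3 steer.py '0 0 0 0 0 0 0;0 0 0 0 0 0 0;0 0 0 0 0 0 0;0 0 0 0 0 0 0;0 0 0 0 0 0 0' 50
python3 steer.py '0 0 0 0 0 0 0;0 0 0 0 0 0 0'
python3 - <<'E'
from h import *
s=status.sense();print(s["eef_pos"],s["tcp_rot"],s["contact_force"],s["opening"])
def tcp(th):
    ph=th/2;G=np.array([-125*np.cos(th)+40*np.sin(th),125*np.sin(th)+40*np.cos(th)])
    return G+3*np.array([np.sin(ph),np.cos(ph)])
for k in range(25):
    a,b=.05*k,.05*(k+1);d=tcp(b)-tcp(a);p=a/2
    print(k,"dy %.1f dz %.1f"%(d[0]*np.cos(p)-d[1]*np.sin(p),-d[0]*np.sin(p)-d[1]*np.cos(p)))
E
```

```text
clock: 15.57
eef_pos: [556.9, 148.5, 173.2]
tcp_rot: [3.139, -0.001, 1.396]
contact_force: [3.0, -0.6, 2.2]
opening: 0.116
grasp_force: 48.7
clock: 15.73
eef_pos: [556.9, 148.5, 173.2]
tcp_rot: [3.14, -0.001, 1.396]
contact_force: [2.3, -0.7, 5.4]
opening: 0.12
grasp_force: 49.1
[556.85241494 148.49545973 173.15351604] [ 3.13960498e+00 -7.66561360e-04  1.39578089e+00] [ 2.29309506 -0.7334275   5.42313963] 0.11975185728535183
0 dy 2.2 dz -6.2
1 dy 2.4 dz -6.1
2 dy 2.5 dz -6.1
3 dy 2.7 dz -6.0
4 dy 2.8 dz -6.0
5 dy 3.0 dz -5.9
6 dy 3.1 dz -5.8
7 dy 3.3 dz -5.7
8 dy 3.4 dz -5.6
9 dy 3.6 dz -5.6
10 dy 3.7 dz -5.5
11 dy 3.8 dz -5.4
12 dy 4.0 dz -5.3
13 dy 4.1 dz -5.2
14 dy 4.2 dz -5.1
15 dy 4.4 dz -5.0
16 dy 4.5 dz -4.9
17 dy 4.6 dz -4.8
18 dy 4.7 dz -4.6
19 dy 4.8 dz -4.5
20 dy 4.9 dz -4.4
21 dy 5.0 dz -4.3
22 dy 5.2 dz -4.2
23 dy 5.3 dz -4.0
24 dy 5.4 dz -3.9
```

Grip is on the bar (12 mm wouldn't be far from 0.12×85≈10 mm). First a small lift to see whether the bolt is drawn.

```bash
python3 steer.py '0.025 0 0 0 2.2 -6.2 0;0.025 0 0 0 2.4 -6.1 0'; python3 steer.py '0 0 0 0 0 0 0'
```

```text
clock: 15.9
eef_pos: [560.8, 147.8, 183.9]
tcp_rot: [-3.091, -0.0, 1.396]
contact_force: [6.7, 1.1, -12.7]
opening: 0.123
grasp_force: 49.0
clock: 15.98
eef_pos: [561.2, 147.7, 184.7]
tcp_rot: [-3.09, -0.001, 1.395]
contact_force: [1.4, 2.5, 0.5]
opening: 0.121
grasp_force: 50.5
```

```bash
python3 steer.py '0.025 0 0 0 2.5 -6.1 0;0.025 0 0 0 2.7 -6 0;0.025 0 0 0 2.8 -6 0;0.025 0 0 0 3 -5.9 0;0.025 0 0 0 3.1 -5.8 0' && python3 steer.py '0.025 0 0 0 3.3 -5.7 0;0.025 0 0 0 3.4 -5.6 0;0.025 0 0 0 3.6 -5.6 0;0.025 0 0 0 3.7 -5.5 0;0.025 0 0 0 3.8 -5.4 0'
```

```text
clock: 16.4
eef_pos: [576.1, 145.2, 211.0]
tcp_rot: [-2.963, -0.0, 1.396]
contact_force: [0.0, 5.0, -10.3]
opening: 0.13
grasp_force: 49.2
clock: 16.82
eef_pos: [597.7, 141.6, 234.3]
tcp_rot: [-2.834, 0.0, 1.396]
contact_force: [-6.5, 6.2, -6.4]
opening: 0.116
grasp_force: 48.9
```

```bash
python3 steer.py '0.025 0 0 0 4 -5.3 0;0.025 0 0 0 4.1 -5.2 0;0.025 0 0 0 4.2 -5.1 0;0.025 0 0 0 4.4 -5 0;0.025 0 0 0 4.5 -4.9 0'; python3 steer.py '0 0 0 0 0 0 0'
python3 - <<'E'
from h import *
im=eyes.grab_frame("scene")[:,:,::-1];cv2.imwrite("pics/lid1.png",im[100:340,180:500])
E
```

```text
clock: 17.23
eef_pos: [625.4, 137.0, 252.5]
tcp_rot: [-2.707, -0.0, 1.397]
contact_force: [-11.9, 5.3, 4.2]
opening: 0.121
grasp_force: 48.9
clock: 17.32
eef_pos: [626.4, 136.9, 253.0]
tcp_rot: [-2.707, -0.001, 1.396]
contact_force: [-9.5, 4.8, 10.3]
opening: 0.122
grasp_force: 49.6
```

View pics/lid1.png

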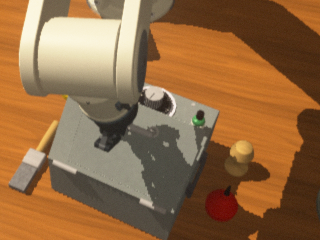

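The lid is rising with the hand (about halfway) and everything around it is in place. Continuing the arc.

```bash
python3 steer.py '0.025 0 0 0 4.6 -4.8 0;0.025 0 0 0 4.7 -4.6 0;0.025 0 0 0 4.8 -4.5 0;0.025 0 0 0 4.8 -4.5 0;0.025 0 0 0 4.9 -4.4 0'; python3 steer.py '0.025 0 0 0 5 -4.3 0;0.025 0 0 0 5.2 -4.2 0;0.025 0 0 0 5.3 -4 0;0.025 0 0 0 5.4 -3.9 0;0 0 0 0 0 0 0'
python3 - <<'E'
from h import *
s=status.sense();f=s["eef_pos"];ph=s["tcp_rot"][0]+np.pi
b=np.array([np.cos(-.17),np.sin(-.17)]);h0=np.array([556.5,148.5])+125*b
X=(f[:2]-h0)@b-3*np.sin(ph);Z=f[2]-130-3*np.cos(ph);print(X,Z,np.hypot(X,Z),"theta",np.arctan2(Z,-X)-np.arctan2(40,125))
E
```

```text
clock: 17.78
eef_pos: [657.1, 131.8, 263.4]
tcp_rot: [-2.583, -0.001, 1.397]
contact_force: [-10.9, 6.2, 9.8]
opening: 0.121
grasp_force: 50.3
clock: 18.2
eef_pos: [684.8, 127.1, 266.3]
tcp_rot: [-2.485, -0.003, 1.397]
contact_force: [-4.5, 6.2, 17.5]
opening: 0.12
grasp_force: 50.4
3.2268502440773292 133.8957608582622 133.93463830656594 theta 1.2851884374401386
```

Lid is at ≈1.28 rad (73°). I'll open just enough and back straight off.

```bash
python3 steer.py '0 0 0 0 0 0 0.26;0 0 0 0 0 0 0.26;0 0 0 0 0 0 0.26'; python3 steer.py '0 0 0 0 0 -8 0.26;0 0 0 0 0 -12 0.26;0 0 0 0 0 -16 0.26;0 0 0 0 0 -20 0.26;0 0 0 0 0 -20 0.26'; python3 steer.py '0 0 0 0 0 -25 0.26;0 0 0 0 0 -25 0.26;0 0 0 0 0 -10 0.26;0 0 0 0 0 0 0.26'
python3 - <<'E'
from h import *
a=eyes.grab_frame("scene")[90:345,170:470,::-1];b=eyes.grab_frame("top")[80:335,90:360,::-1]
cv2.imwrite("pics/end.png",np.hstack([a,b]))
E
```

```text
clock: 18.45
eef_pos: [685.4, 125.4, 263.3]
tcp_rot: [-2.491, 0.001, 1.396]
contact_force: [-0.1, -0.0, -0.4]
opening: 0.259
grasp_force: 0.0
clock: 18.87
eef_pos: [731.4, 117.1, 325.2]
tcp_rot: [-2.491, 0.0, 1.396]
contact_force: [0.5, -0.4, 0.8]
opening: 0.261
grasp_force: 0.0
clock: 19.2
eef_pos: [768.1, 110.5, 373.9]
tcp_rot: [-2.495, -0.001, 1.395]
contact_force: [1.0, 0.4, -0.3]
opening: 0.265
grasp_force: 0.0
```

View pics/end.png

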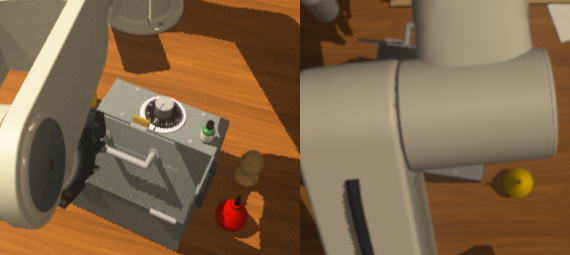

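The scene view shows the lid standing open with the handle free (right end at about (155,155) in the crop), and the bottle, bulbs and egg upright in place. I'll check the angle against the projected handle end, then hand in.

Run:
```python
from h import *
b=np.array([np.cos(-.17),np.sin(-.17)]);n=np.array([-b[1],b[0]])
for t in(0.95,1.05,1.15,1.28,1.4):
    X=-125*np.cos(t)+40*np.sin(t);Z=130+125*np.sin(t)+40*np.cos(t)
    p=np.r_[np.array([556,149.5])+(125+X)*b+45*n,Z];print(t,proj("scene",p)-[170,90])
```

```text
0.95 [154.01582525 148.06375531]
1.05 [151.12834865 152.53951198]
1.15 [148.04669836 157.66986117]
1.28 [143.80904026 165.23653443]
1.4 [139.73676672 173.00854741]
```

Run:
```python
from h import *
b=np.array([np.cos(-.17),np.sin(-.17)]);n=np.array([-b[1],b[0]])
def P3(t,y): 
    X=-125*np.cos(t)+40*np.sin(t);return np.r_[np.array([556,149.5])+(125+X)*b+y*n,130+125*np.sin(t)+40*np.cos(t)]
print("theta0 proj",proj("scene",P3(0,45)),"seen ~341,232")
im=eyes.grab_frame("scene");hs=cv2.cvtColor(im,cv2.COLOR_RGB2HSV)
m=((hs[...,2]>165)&(hs[...,1]<50)).astype(np.uint8);w=np.zeros_like(m);w[225:275,268:335]=1;m*=w
k,l,st,ce=cv2.connectedComponentsWithStats(m)
for i in range(1,k):
    if st[i,4]>40:
        ys,xs=np.where(l==i);print(st[i],ce[i],"right end rows",ys[xs>xs.max()-4].mean(),xs.max())
        for c in range(xs.min(),xs.max()+1,4):print(c,ys[xs==c].min(),ys[xs==c].max(),end=" | ")
for t in(1.05,1.15,1.28):print(t,proj("scene",P3(t,45)),proj("scene",P3(t,0)))
```

```text
theta0 proj [338.06364194 230.32007593] seen ~341,232
[276 236  49  21 268] [301.14179104 246.79477612] right end rows 244.05882352941177 324
276 236 236 | 280 238 242 | 284 239 244 | 288 241 245 | 292 242 247 | 296 244 249 | 300 246 250 | 304 248 252 | 308 249 254 | 312 251 256 | 316 249 256 | 320 243 249 | 324 242 243 | 1.05 [321.12834865 242.53951198] [296.65232124 232.30369807]
1.15 [318.04669836 247.66986117] [293.36470784 237.2559607 ]
1.28 [313.80904026 255.23653443] [288.89919481 244.59093428]
```

The bar's end is at ≈(314,254), which matches the 1.28 rad projection (313.8,255.2). The lid is at ~73°, so I'm handing in.

```bash
python3 -c "
from rig import r, eyes, status, workorder
print(workorder.sign_off())"
```

```text
the job is handed in; nothing more can be done
None
```

I dialled the strongbox right to 35, left to 4 and gently right to its stop, then opened the lid to about 73° and left it standing on its stay with the gripper clear; as far as the last pictures showed, nothing else was disturbed, and the job is handed in.

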